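# Try the hand screws in the thread gauge

### The arm

A 6-joint arm with a two-finger parallel gripper is mounted at the origin on a cart in front of the work surface, level with it; the furniture and walls round the work are solid. World frame = base frame: x ahead of the robot, y to its left, z up, the work surface at z = 0. Lengths are in m, angles in degrees, forces in N, time in s.
With the tool pointing down it reaches from about 0.4 to 0.825 m from the base axis. Payload 7 kg.
Tool frame: the origin (TCP) lies midway between the tips of the shut fingers; the grasp point (between the pads) lies 19 mm behind it (ctrl.hold_point_z is the distance from the TCP to the grasp point, in m); z points along the fingers, y is the line along which they close (so a half turn about z gives the same grasp; the last joint's range is limited). The gripper opens to 88 mm and grips with 3 to 60 N. Pads are 19 mm wide; open, the fingers measure 130 mm over their backs; the gripper's body (78 mm by 193 mm) begins 47 mm behind the grasp point.
Start: joints at [93.169, 20.546, 0.682, 0, -70.136, -16.507], TCP at [0.156, 0.657, 0.227] pointing down, gripper open.
Joint ranges: [-176.03, 176.03], [-82.01, 121.73], [-58.28, 71.71], [-173.87, 95.51], [-174.79, -0.11], [-173.66, 173.66]. Speed limits (degrees/s): [136.94, 136.94, 172.46, 180, 180, 180].

### API

Orientations are given as [roll, pitch, yaw] about the fixed x, y, z axes, in that order (R = Rz(yaw) Ry(pitch) Rx(roll)).
In Python, from plant import ctrl gives the robot as it stands.
- The arm moves only by the tool apply_moves, never from a script. Its argument "deltas" is a list of rows, each an object with "fingers": the finger opening in mm, from 0 to 87.6; "delta_pos": the shift along the tool's x, y, z in mm, a list of three; "angular": the turn, a rotation vector about the tool's x, y, z in degrees, a list of three. A call has 1 to 10 rows; each row is the pose to reach, as a shift and turn from the pose commanded when the call began, along the tool's axes at that moment; what a row does not reach only later rows make up. A row lasts 1/10 s, in which the tool goes at most 50 mm and 8.59 degrees, less where a joint would pass 70% of its speed; a pose out of reach is approached as far as the arm can. A call with a gripper value outside its range is refused whole. The fingers move at their own pace and stop on an object; the grip force is fixed at half the most. Time passes only in rows, so rows that repeat a pose let the fingers close. It gives the time, the measured TCP pose, the force, the opening and the grip force at its end, in the units of the state.
- ctrl.get_obs(): the state, without advancing time (a new reading comes with each control period).
- ctrl.snapshot(name): name is "side" or "top" or "wrist"; returns the picture (384x512x3 uint8, red, green, blue); there is no depth.
- ctrl.camera_params(name): a dict with "fx", "fy", "cx", "cy" (pixels), "cam_to_world" (4x4, takes a point from camera to world coordinates); the wrist camera has in their place "mount" (4x4, takes a point from camera to tool coordinates, whose origin is the TCP and whose axes are the flange's). Camera axes: x right, y up, looking along -z (the intrinsics and any distortion apply to the point x, -y, -z); pixel columns grow to the right and rows downward; lengths in m; the calibration is good to about 2 mm. A picture is of the moment at which its call begins: read the wrist's pose just before it. camera_params takes no time and is no camera call.
- ctrl.close_job(): hands the job in; it is judged then, once.
The state is a dict: "clock": time; "joint_pos": joint angles; "qvel": joint speeds; "tau": joint torques, N m; "tool_pos": TCP position; "orientation": TCP orientation; "force": force on the tool from outside, world axes, zero at the start; "moment": the same for the moment, N m; "opening": finger opening in m; "gripper_force": force on a finger pad.
Only numpy, scipy, OpenCV 4.12 (cv2) and the standard library are available. Lean on these libraries where they do the work, as an engineer would, in place of code of your own. Each camera call takes 0.05 s, during which the arm holds its last target. There are 200 camera calls.

### The job

Three steel hand screws have been started in the thread gauge bar, and one of them has the wrong thread. Turn them clockwise: screw the two that turn freely fully down, until the flange is flush on the bar, and leave them there. The one that stops after a few degrees must not be forced: back it out, lift it from the bar and set it down (do not drop it) in the steel tray; leave the tip box, note pad and capped tube where they are.

Things in the scene. Friction and masses are not known exactly. Their poses are not given: they have to be found in the camera images.
- screw_1_head (a point): steel hand screw, 94 mm long, 0.28 kg, upright in any hole of the gauge bar (numbers mean nothing; all look alike from above). From the top: upright blade handle 52 x 12 mm, 40 high; round flange, 54 across, 8 thick; shank 46 long, 26 mm core with coarse right-hand thread to 41 mm, flat foot. This point: centre of the blade, 20 mm over the flange's top, 28 over its underside, 74 over the foot; x along the blade, z up
- screw_2_head (a point): hand screw as screw 1; same point and axes. At the start the flange is about 7.5 mm above the bar. A good screw turned clockwise (seen from above) takes hardly any torque (under 0.2 N m), sinks 1 mm per 10 degrees by its own weight, or follows the hand down, and after about 75 degrees is fully down: flange flat on the bar, this point 28 mm above the bar's top. The lead is 36 mm per turn
- screw_3_head (a point): hand screw as screw 1; same point and axes. One of the three, not said which, has a wrong thread: it turns clockwise about 15 to 20 degrees, then stops dead (torque jumps past 0.3 N m; over about 0.8 is forcing it). To free it, turn it 45 to 65 degrees anticlockwise from there (it climbs 1 mm per 10 degrees, and is then loose), then lift it straight up at least 50 mm to clear the bar
- gauge_top (a point): thread gauge: aluminium bar 68 x 270 mm and 50 mm high on a thin dark sole, fixed to the bench, with three vertical threaded through holes of 44 mm bore in a row along its y axis, at y = -85, 0 and +85 mm. This point is the centre of its top face; x across the bar, y along it, z up.
- tray: open steel tray for rejects, 125 (x) x 185 (y) mm outside, 30 mm high, walls and floor 4 mm thick, fixed; the origin is the centre of its underside, on the bench; z up.
- tip_box: bystander: pipette tip box, red deck on a clear base, 82 (x) x 122 (y) x 65 mm; may stand on either side of the tray; origin at the centre of its underside
- notes: bystander: square pad of yellow sticky notes lying flat, 78 x 77 x 13 mm; origin at the centre of its underside
- tube: bystander: capped 50 ml tube standing upright, 36 mm across, 114 mm high; origin at the centre of its underside
There are look-alikes about, which are no part of the job. What is shaped like the part that bears screw_1_head but green is not meant.

How it is judged (in metres and radians):
At the end, for the whole second after the job is handed in: Both screws that turn freely are in the bar, upright, with the flange no more than 2 mm off its top; the one with the wrong thread rests, standing or lying, in the tray (the centre of its handle over the tray or at most 20 mm outside its rim), clear of the bar; all at rest and released (((x of screw_1_head in the frame of tray between -0.0825 and 0.0825 m and y of screw_1_head in the frame of tray between -0.1125 and 0.1125 m and height (world z) of screw_1_head below 0.086 m and contact force between screw_1 and tray above 0.5 N and linear speed of each of screw_1, screw_2, screw_3 below 0.02 m/s and height (world z) of screw_2_head between 0.0755 and 0.08 m and angle between each of screw_2_head, screw_3_head's own z axis and vertical below 0.08 rad and x of screw_2_head in the frame of gauge_top between -0.006 and 0.006 m and y of screw_2_head in the frame of gauge_top between -0.092 and 0.092 m and height (world z) of screw_3_head between 0.0755 and 0.08 m and x of screw_3_head in the frame of gauge_top between -0.006 and 0.006 m and y of screw_3_head in the frame of gauge_top between -0.092 and 0.092 m) or (height (world z) of screw_1_head between 0.0755 and 0.08 m and angle between each of screw_1_head, screw_3_head's own z axis and vertical below 0.08 rad and x of screw_1_head in the frame of gauge_top between -0.006 and 0.006 m and y of screw_1_head in the frame of gauge_top between -0.092 and 0.092 m and linear speed of each of screw_1, screw_2, screw_3 below 0.02 m/s and x of screw_2_head in the frame of tray between -0.0825 and 0.0825 m and y of screw_2_head in the frame of tray between -0.1125 and 0.1125 m and height (world z) of screw_2_head below 0.086 m and contact force between screw_2 and tray above 0.5 N and height (world z) of screw_3_head between 0.0755 and 0.08 m and x of screw_3_head in the frame of gauge_top between -0.006 and 0.006 m and y of screw_3_head in the frame of gauge_top between -0.092 and 0.092 m) or (height (world z) of screw_1_head between 0.0755 and 0.08 m and angle between each of screw_1_head, screw_2_head's own z axis and vertical below 0.08 rad and x of screw_1_head in the frame of gauge_top between -0.006 and 0.006 m and y of screw_1_head in the frame of gauge_top between -0.092 and 0.092 m and linear speed of each of screw_1, screw_2, screw_3 below 0.02 m/s and height (world z) of screw_2_head between 0.0755 and 0.08 m and x of screw_2_head in the frame of gauge_top between -0.006 and 0.006 m and y of screw_2_head in the frame of gauge_top between -0.092 and 0.092 m and x of screw_3_head in the frame of tray between -0.0825 and 0.0825 m and y of screw_3_head in the frame of tray between -0.1125 and 0.1125 m and height (world z) of screw_3_head below 0.086 m and contact force between screw_3 and tray above 0.5 N))); the robot touches nothing.
It fails at once if a screw is forced (more than 140 N between it and the gauge bar) (contact force between any of screw_1, screw_2, screw_3 and gauge above 140 N).
It fails at once if a screw is dropped into the tray (let go while the centre of its handle is still more than 30 mm higher than when it stands in the tray) ((x of screw_1_head in the frame of tray between -0.0625 and 0.0625 m and y of screw_1_head in the frame of tray between -0.0925 and 0.0925 m and height (world z) of screw_1_head above 0.108 m and contact force between screw_1 and the fingers below 0.02 N) or (x of screw_2_head in the frame of tray between -0.0625 and 0.0625 m and y of screw_2_head in the frame of tray between -0.0925 and 0.0925 m and height (world z) of screw_2_head above 0.108 m and contact force between screw_2 and the fingers below 0.02 N) or (x of screw_3_head in the frame of tray between -0.0625 and 0.0625 m and y of screw_3_head in the frame of tray between -0.0925 and 0.0925 m and height (world z) of screw_3_head above 0.108 m and contact force between screw_3 and the fingers below 0.02 N)).
It fails at once if a bystander is pushed more than 30 mm from its place (distance of any of tip_box, notes, tube from where it was at the start of the episode above 0.03 m).
It also fails if it takes over 61 s, if anything falls off the work surface, if the arm or the gripper's body presses on something with over 40 N, if the wrist force passes 120 N, or if a joint passes its speed limit or range.

## Working session

There is one attempt and no reset: what is moved stays moved. The work goes in short steps, Python scripts to look and compute and a tool call to move; the robot and the scene stay as the last step left them, time stands still between calls to the robot, and variables do not carry over. Pictures are saved under pics/ and viewed, at most 10 in all, crops included, and the job is handed in when it is done.

Besides the shell and the picture viewer there is one more tool, called as a command line: name --argument value ..., lists and objects as JSON in quotes. apply_moves: Moves the arm, as the interface text tells. Its arguments: {"type":"object","properties":{"deltas":{"type":"array"}},"required":["deltas"]}

```bash
mkdir -p pics
cat > h.py <<'E'
from plant import ctrl
import numpy as np, cv2
def snap(n,f): cv2.imwrite('pics/'+f+'.png',ctrl.snapshot(n)[:,:,::-1])
def ray(n,u,v,z):
    p=ctrl.camera_params(n); T=np.array(p['cam_to_world'])
    d=T[:3,:3]@np.array([(u-p['cx'])/p['fx'],-(v-p['cy'])/p['fy'],-1]); o=T[:3,3]
    return o+d*(z-o[2])/d[2]
E
python3 -c "
from h import *
snap('top','t0');snap('side','s0')
print(ctrl.camera_params('top'),ctrl.camera_params('wrist'),ctrl.get_obs())"
```

```text
{'fx': 437.273518529991, 'fy': 437.273518529991, 'cx': 259.4668874649359, 'cy': 186.8474112667956, 'cam_to_world': array([[-0.01994109,  0.99326016, -0.11417796,  0.41533404],
       [-0.9997863 , -0.02043295, -0.00313901, -0.00472747],
       [-0.00545085,  0.11409096,  0.99345535,  1.23471366],
       [ 0.        ,  0.        ,  0.        ,  1.        ]])} {'fx': 333.3843331570462, 'fy': 333.3843331570462, 'cx': 252.261616901813, 'cy': 188.08064212433948, 'mount': array([[-9.59648178e-06,  9.67908261e-01,  2.51303796e-01,
         6.72873174e-02],
       [ 9.99999616e-01, -2.10903826e-04,  8.50492660e-04,
         1.01668960e-03],
       [ 8.76199804e-04,  2.51303708e-01, -9.67907888e-01,
        -1.58470997e-01],
       [ 0.00000000e+00,  0.00000000e+00,  0.00000000e+00,
         1.00000000e+00]])} {'clock': 0.1, 'joint_pos': array([ 9.31703666e+01,  2.05883668e+01,  6.40051602e-01, -1.73194908e-02,
       -7.01350247e+01, -1.65085482e+01]), 'qvel': array([ 0.00764876,  0.00661952,  0.17826437,  0.16299479,  0.02807191,
       -0.11936478]), 'tau': array([-1.70995179e-03, -5.84169459e+01,  2.93752652e+01,  7.01556846e+00,
        1.01384497e-02, -5.04920411e-05]), 'tool_pos': array([0.15562954, 0.65637999, 0.2257138 ]), 'orientation': array([ 1.79915469e+02, -8.07274645e-03, -1.33440728e+01]), 'force': array([0.38351091, 0.91228967, 0.36153547]), 'moment': array([-0.00211439, -0.00854548, -0.06343434]), 'gripper_force': 0.0, 'opening': 0.08769656687937404}
```

View pics/t0.png

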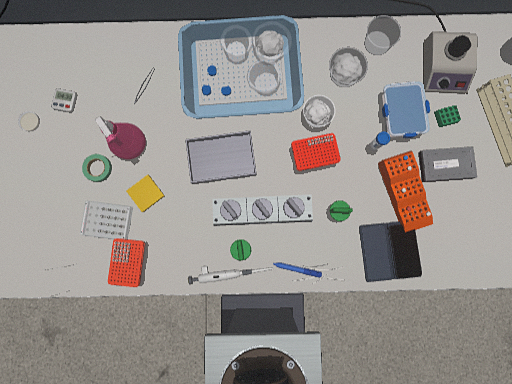

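View pics/s0.png

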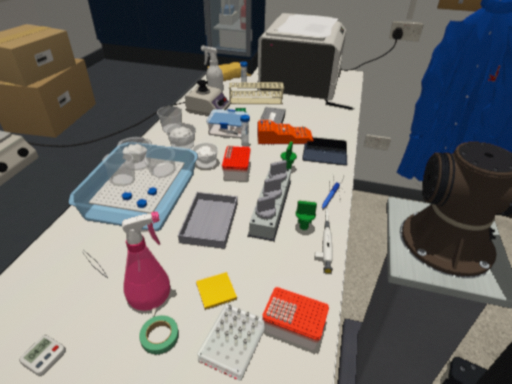

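The top view shows the bar around (262,209) with screws at about (230,209), (262,209) and (293,208). The tray is at (222,157) and the red tip box at (316,152). The green look-alikes are at (340,210) and (241,250). I'll enlarge that area.

```bash
python3 -c "
from h import *
i=cv2.imread('pics/t0.png')[125:260,180:360]
cv2.imwrite('pics/t0c.png',cv2.resize(i,None,fx=4.4,fy=4.4,interpolation=cv2.INTER_CUBIC))"
```

```text
(no output)
```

View pics/t0c.png

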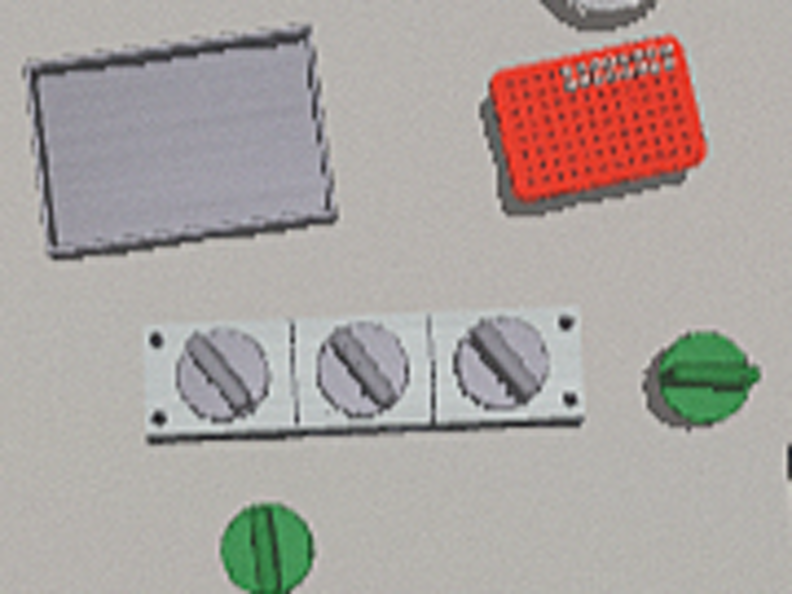

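The bar's top corners are near crop pixels (146,326), (580,308), (583,420) and (148,434). The flange centres are near (224,374), (363,369) and (501,363). The blades run from upper left to lower right, for example (343,335) to (388,403). The tray rim corners are (27,66), (309,30), (335,216) and (52,255).

```bash
python3 -c "
from h import *
def w(l,z): return np.array([ray('top',180+(a+.5)/4.4-.5,125+(b+.5)/4.4-.5,z) for a,b in l]).round(4)
c=w([(146,326),(580,308),(583,420),(148,434)],.05);print('bar',c,c.mean(0),np.linalg.norm(c-np.roll(c,1,0),axis=1))
print('fl',w([(224,374),(363,369),(501,363)],.0655))
print('tray');c=w([(27,66),(309,30),(335,216),(52,255)],.03);print(c,c.mean(0),np.linalg.norm(c-np.roll(c,1,0),axis=1))
b=w([(196,336),(248,410),(343,333),(388,405),(480,325),(528,399)],.1035)
for i in (0,2,4):
  d=b[i]-b[i+1];print(b[i:i+2].mean(0),np.linalg.norm(d),np.degrees(np.arctan2(d[1],d[0])))
print('box',w([(492,72),(680,36),(706,160),(518,202)],.065))
"
```

```text
bar [[ 0.5216  0.1266  0.05  ]
 [ 0.5273 -0.1419  0.05  ]
 [ 0.4582 -0.1414  0.05  ]
 [ 0.455   0.1259  0.05  ]] [ 0.490525 -0.0077    0.05    ] [0.06660368 0.2685605  0.06910181 0.26731915]
fl [[ 0.49    0.0776  0.0655]
 [ 0.4913 -0.007   0.0655]
 [ 0.4933 -0.0909  0.0655]]
tray
[[0.6917 0.2036 0.03  ]
 [0.7113 0.023  0.03  ]
 [0.5908 0.0087 0.03  ]
 [0.5696 0.1879 0.03  ]] [0.64085 0.1058  0.03   ] [0.12310524 0.18166045 0.12134554 0.18044966]
[0.4882  0.07615 0.1035 ] 0.053475695413898044 34.25468607982327
[ 0.48885 -0.0083   0.1035 ] 0.04995768209194658 30.826073839111228
[ 0.49135 -0.0899   0.1035 ] 0.05170889672000359 31.47683934958401
box [[ 0.6737 -0.0906  0.065 ]
 [ 0.694  -0.2078  0.065 ]
 [ 0.6158 -0.2207  0.065 ]
 [ 0.5921 -0.1043  0.065 ]]
```

```bash
cat >> h.py <<'E'
from scipy.spatial.transform import Rotation as Ro
def goto(x,y,z,yaw):
    o=ctrl.get_obs(); R=Ro.from_euler('xyz',o['orientation'],degrees=True)
    Rt=Ro.from_euler('xyz',[180,0,yaw],degrees=True)
    print(o['clock'],'pos',(R.inv().apply(np.array([x,y,z])-o['tool_pos'])*1000).round(1),'ang',np.degrees((R.inv()*Rt).as_rotvec()).round(2),'F',np.round(o['force'],1),np.round(o['moment'],2))
E
python3 -c "
from h import *
goto(.489,.077,.16,-147)"
```

```text
0.1 pos [458.1 486.7  66.5] ang [ 3.0000e-02 -1.0000e-01  1.3366e+02] F [0.4 0.9 0.4] [-0.   -0.01 -0.06]
```

apply_moves --deltas '[{"fingers":40,"delta_pos":[458,487,66],"angular":[0,0,133.7]},{"fingers":40,"delta_pos":[458,487,66],"angular":[0,0,133.7]},{"fingers":40,"delta_pos":[458,487,66],"angular":[0,0,133.7]},{"fingers":40,"delta_pos":[458,487,66],"angular":[0,0,133.7]},{"fingers":40,"delta_pos":[458,487,66],"angular":[0,0,133.7]},{"fingers":40,"delta_pos":[458,487,66],"angular":[0,0,133.7]},{"fingers":40,"delta_pos":[458,487,66],"angular":[0,0,133.7]},{"fingers":40,"delta_pos":[458,487,66],"angular":[0,0,133.7]},{"fingers":40,"delta_pos":[458,487,66],"angular":[0,0,133.7]},{"fingers":40,"delta_pos":[458,487,66],"angular":[0,0,133.7]}]'

```text
clock: 1.1
tool_pos: [0.4042, 0.2235, 0.1774]
orientation: [-180.0, 0.0, -99.6]
force: [1.8, -0.6, -0.5]
opening: 0.04
gripper_force: 0.0
```

```bash
python3 -c "
from h import *
goto(.489,.077,.16,-147)"
```

```text
1.1 pos [ 130.3 -108.1   17.3] ang [0.000e+00 2.000e-02 4.739e+01] F [ 1.8 -0.6 -0.5] [ 0.25 -0.25  0.02]
```

apply_moves --deltas '[{"fingers":40,"delta_pos":[130,-108,17],"angular":[0,0,47.5]},{"fingers":40,"delta_pos":[130,-108,17],"angular":[0,0,47.5]},{"fingers":40,"delta_pos":[130,-108,17],"angular":[0,0,47.5]},{"fingers":40,"delta_pos":[130,-108,17],"angular":[0,0,47.5]},{"fingers":40,"delta_pos":[130,-108,17],"angular":[0,0,47.5]},{"fingers":40,"delta_pos":[130,-108,17],"angular":[0,0,47.5]},{"fingers":40,"delta_pos":[130,-108,17],"angular":[0,0,47.5]}]'

```text
clock: 1.8
tool_pos: [0.4893, 0.0792, 0.1601]
orientation: [180.0, -0.0, -146.9]
force: [-0.1, -0.4, 0.1]
opening: 0.0398
gripper_force: 0.0
```

```bash
python3 -c "
from h import *
goto(.489,.077,.16,-147)
goto(.489,.077,.073,-147)
print(ctrl.get_obs()['joint_pos'])
snap('wrist','w1')"
```

```text
1.8 pos [ 1.4 -1.7  0.1] ang [ 0.01 -0.04  0.1 ] F [-0.1 -0.4  0.1] [ 0.12 -0.15 -0.02]
1.8 pos [ 1.4 -1.7 87.1] ang [ 0.01 -0.04  0.1 ] F [-0.1 -0.4  0.1] [ 0.12 -0.15 -0.02]
[ 3.19577061e+01  6.88376887e+00 -2.69172028e+01 -9.23401558e-03
 -5.62419230e+01 -8.88489753e+01]
```

View pics/w1.png

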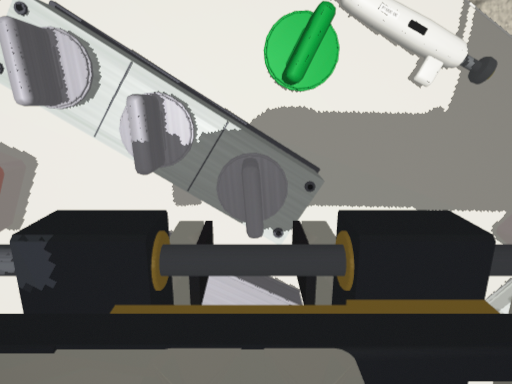

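The wrist view shows the left screw between the fingers. Its blade runs from about (252,162) to (256,235) and is centred near column 254, so it is aligned to within 2 mm and 3°. I'll descend and grip.

apply_moves --deltas '[{"fingers":40,"delta_pos":[0,0,45],"angular":[0,0,-2]},{"fingers":40,"delta_pos":[0,0,87],"angular":[0,0,-2]},{"fingers":40,"delta_pos":[0,0,87],"angular":[0,0,-2]},{"fingers":5,"delta_pos":[0,0,87],"angular":[0,0,-2]},{"fingers":5,"delta_pos":[0,0,87],"angular":[0,0,-2]},{"fingers":5,"delta_pos":[0,0,87],"angular":[0,0,-2]},{"fingers":5,"delta_pos":[0,0,87],"angular":[0,0,-2]},{"fingers":5,"delta_pos":[0,0,87],"angular":[0,0,-2]}]'

```text
clock: 2.65
tool_pos: [0.4902, 0.0801, 0.0748]
orientation: [-180.0, 0.1, -144.8]
force: [-1.3, 0.1, 7.5]
opening: 0.0117
gripper_force: 30.0
```

```bash
python3 -c "
from h import *
goto(.489,.077,.073,-147)"
```

```text
2.65 pos [ 2.7 -1.8  1.8] ang [-0.02  0.13  2.24] F [-1.3  0.1  7.5] [ 0.33  0.5  -0.01]
```

apply_moves --deltas '[{"fingers":5,"delta_pos":[0,0,0.4],"angular":[0,0,4]},{"fingers":5,"delta_pos":[0,0,0.8],"angular":[0,0,8]},{"fingers":5,"delta_pos":[0,0,1.2],"angular":[0,0,12]},{"fingers":5,"delta_pos":[0,0,1.2],"angular":[0,0,12]}]'

```text
clock: 3.05
tool_pos: [0.4907, 0.0802, 0.0736]
orientation: [-180.0, 0.2, -156.9]
force: [-1.3, 0.2, 7.3]
opening: 0.0117
gripper_force: 30.0
```

```bash
python3 -c "
from h import *
goto(.489,.077,.073,-147)"
```

```text
3.05 pos [ 2.9 -2.3  0.6] ang [-0.02  0.18 -9.88] F [-1.3  0.2  7.3] [-0.13 -0.31 -0.04]
```

apply_moves --deltas '[{"fingers":5,"delta_pos":[0,0,0.2],"angular":[0,0,2]},{"fingers":5,"delta_pos":[0,0,0.5],"angular":[0,0,5]},{"fingers":5,"delta_pos":[0,0,0.5],"angular":[0,0,5]}]'

```text
clock: 3.35
tool_pos: [0.4907, 0.0802, 0.0732]
orientation: [180.0, 0.2, -161.8]
force: [-0.1, -0.8, 5.9]
opening: 0.0118
gripper_force: 30.0
```

```bash
python3 -c "
from h import *
goto(.489,.077,.073,-147)"
```

```text
3.35 pos [ 2.6 -2.5  0.2] ang [ -0.02   0.17 -14.84] F [-0.1 -0.8  5.9] [-0.06 -0.15  0.  ]
```

apply_moves --deltas '[{"fingers":5,"delta_pos":[0,0,0.2],"angular":[0,0,2]},{"fingers":5,"delta_pos":[0,0,0.5],"angular":[0,0,5]},{"fingers":5,"delta_pos":[0,0,0.5],"angular":[0,0,5]}]'

```text
clock: 3.65
tool_pos: [0.4906, 0.0801, 0.0727]
orientation: [180.0, 0.2, -166.8]
force: [-0.0, -1.0, 7.5]
opening: 0.0119
gripper_force: 30.0
```

```bash
python3 -c "
from h import *
goto(.489,.077,.073,-147)"
```

```text
3.65 pos [ 2.2 -2.6 -0.3] ang [ -0.02   0.16 -19.84] F [-0.  -1.   7.5] [-0.29 -0.06 -0.04]
```

apply_moves --deltas '[{"fingers":5,"delta_pos":[0,0,0.3],"angular":[0,0,3]},{"fingers":5,"delta_pos":[0,0,0.6],"angular":[0,0,6]},{"fingers":5,"delta_pos":[0,0,0.6],"angular":[0,0,6]}]'

```text
clock: 3.95
tool_pos: [0.4905, 0.0799, 0.0721]
orientation: [180.0, 0.1, -172.8]
force: [-0.5, -1.7, 7.8]
opening: 0.0117
gripper_force: 30.0
```

```bash
python3 -c "
from h import *
goto(.489,.077,.073,-147)"
```

```text
3.95 pos [ 1.8 -2.7 -0.9] ang [-2.000e-02  1.400e-01 -2.585e+01] F [-0.5 -1.7  7.8] [-0.59 -0.02 -0.07]
```

That's 28° with no stop, so this is a good screw. Turning it the rest of the way.

apply_moves --deltas '[{"fingers":5,"delta_pos":[0,0,0.5],"angular":[0,0,5]},{"fingers":5,"delta_pos":[0,0,1.0],"angular":[0,0,10]},{"fingers":5,"delta_pos":[0,0,1.5],"angular":[0,0,15]},{"fingers":5,"delta_pos":[0,0,2.0],"angular":[0,0,20]},{"fingers":5,"delta_pos":[0,0,2.5],"angular":[0,0,25]},{"fingers":5,"delta_pos":[0,0,3.0],"angular":[0,0,30]},{"fingers":5,"delta_pos":[0,0,3.5],"angular":[0,0,35]},{"fingers":5,"delta_pos":[0,0,3.9],"angular":[0,0,39]},{"fingers":5,"delta_pos":[0,0,3.9],"angular":[0,0,39]}]'

```text
clock: 4.85
tool_pos: [0.4897, 0.0785, 0.0682]
orientation: [-179.9, 0.1, 148.1]
force: [-1.4, -7.1, 11.6]
opening: 0.012
gripper_force: 30.0
```

```bash
python3 -c "
from h import *
goto(.489,.077,.073,-147);print(ctrl.get_obs()['joint_pos'])"
```

```text
4.85 pos [-0.3 -1.7 -4.8] ang [-9.000e-02  4.000e-02 -6.488e+01] F [-1.4 -7.1 11.6] [-2.83  0.25 -0.04]
[ 3.19442707e+01  1.34140924e+01 -3.34018150e+01  1.38412892e-01
 -4.31990868e+01 -1.53924196e+02]
```

apply_moves --deltas '[{"fingers":5,"delta_pos":[0,0,0.3],"angular":[0,0,3]},{"fingers":5,"delta_pos":[0,0,0.6],"angular":[0,0,6]},{"fingers":5,"delta_pos":[0,0,0.6],"angular":[0,0,6]}]'

```text
clock: 5.15
tool_pos: [0.4895, 0.0784, 0.0677]
orientation: [-179.9, 0.1, 142.2]
force: [-2.5, -7.7, 13.7]
opening: 0.0118
gripper_force: 30.0
```

```bash
python3 -c "
from h import *
goto(.489,.077,.073,-147)"
```

```text
5.15 pos [-0.4 -1.4 -5.3] ang [-1.100e-01  3.000e-02 -7.084e+01] F [-2.5 -7.7 13.7] [-3.19  0.51  0.05]
```

apply_moves --deltas '[{"fingers":5,"delta_pos":[0,0,0.2],"angular":[0,0,2]},{"fingers":5,"delta_pos":[0,0,0.4],"angular":[0,0,4]},{"fingers":5,"delta_pos":[0,0,0.4],"angular":[0,0,4]}]'

```text
clock: 5.45
tool_pos: [0.4893, 0.0782, 0.0675]
orientation: [-179.9, 0.1, 138.2]
force: [-3.6, -8.3, 15.3]
opening: 0.0116
gripper_force: 30.0
```

```bash
python3 -c "
from h import *
goto(.489,.077,.073,-147)"
```

```text
5.45 pos [-0.5 -1.1 -5.5] ang [-1.300e-01  2.000e-02 -7.478e+01] F [-3.6 -8.3 15.3] [-3.17  1.11  0.22]
```

apply_moves --deltas '[{"fingers":5,"delta_pos":[0,0,0.2],"angular":[0,0,2]},{"fingers":5,"delta_pos":[0,0,0.2],"angular":[0,0,4]},{"fingers":5,"delta_pos":[0,0,0.2],"angular":[0,0,4]}]'

```text
clock: 5.75
tool_pos: [0.4891, 0.0779, 0.0674]
orientation: [-179.9, 0.1, 134.2]
force: [-4.3, -9.7, 18.5]
opening: 0.012
gripper_force: 30.1
```

```bash
python3 -c "
from h import *
goto(.489,.077,.073,-147)"
```

```text
5.75 pos [-0.6 -0.7 -5.6] ang [ -0.17  -0.   -78.76] F [-4.3 -9.7 18.5] [-3.59  1.61  0.42]
```

It has seated: 81° turned, 7.4 mm down, and the torque is rising to 0.42 N m. Releasing, and moving up to the middle screw.

apply_moves --deltas '[{"fingers":40,"delta_pos":[0,0,0],"angular":[0,0,4]},{"fingers":40,"delta_pos":[0,0,0],"angular":[0,0,4]},{"fingers":40,"delta_pos":[0,0,-45],"angular":[0,0,4]},{"fingers":40,"delta_pos":[0,0,-90],"angular":[0,0,4]},{"fingers":40,"delta_pos":[0,0,-90],"angular":[0,0,4]}]'

```text
clock: 6.25
tool_pos: [0.4929, 0.0813, 0.1616]
orientation: [179.4, 0.2, 130.4]
force: [1.6, 0.4, -0.7]
opening: 0.0397
gripper_force: 0.0
```

```bash
python3 -c "
from h import *
goto(.4915,-.006,.16,-148)"
```

```text
6.25 pos [-65.5 -57.7   1.2] ang [  0.33   0.54 -81.59] F [ 1.6  0.4 -0.7] [-0.01 -0.21 -0.05]
```

apply_moves --deltas '[{"fingers":40,"delta_pos":[-65,-58,1],"angular":[0,0,-81.5]},{"fingers":40,"delta_pos":[-65,-58,1],"angular":[0,0,-81.5]},{"fingers":40,"delta_pos":[-65,-58,1],"angular":[0,0,-81.5]},{"fingers":40,"delta_pos":[-65,-58,1],"angular":[0,0,-81.5]},{"fingers":40,"delta_pos":[-65,-58,1],"angular":[0,0,-81.5]},{"fingers":40,"delta_pos":[-65,-58,1],"angular":[0,0,-81.5]},{"fingers":40,"delta_pos":[-65,-58,1],"angular":[0,0,-81.5]},{"fingers":40,"delta_pos":[-65,-58,1],"angular":[0,0,-81.5]},{"fingers":40,"delta_pos":[-65,-58,1],"angular":[0,0,-81.5]},{"fingers":40,"delta_pos":[-65,-58,1],"angular":[0,0,-81.5]}]'

```text
clock: 7.25
tool_pos: [0.4872, -0.0072, 0.1546]
orientation: [180.0, 0.0, -147.8]
force: [-0.7, 1.2, 0.1]
opening: 0.0401
gripper_force: 0.0
```

```bash
python3 -c "
from h import *
goto(.4915,-.006,.073,-148)
goto(.4915,-.006,.073,-148)
snap('wrist','w2')"
```

```text
7.25 pos [-4.3 -1.3 81.6] ang [0.   0.02 0.17] F [-0.7  1.2  0.1] [ 0.09 -0.12 -0.  ]
7.25 pos [-4.3 -1.3 81.6] ang [0.   0.02 0.17] F [-0.7  1.2  0.1] [ 0.09 -0.12 -0.  ]
```

View pics/w2.png

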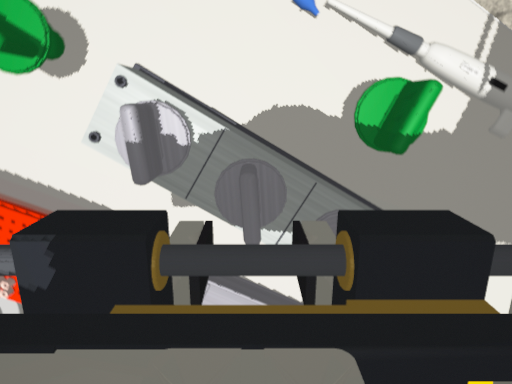

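The wrist view shows the middle screw's blade from about (249,165) to (252,240), centred between the fingers and straight. Descending and gripping.

apply_moves --deltas '[{"fingers":40,"delta_pos":[-2,-0.5,45],"angular":[0,0,0]},{"fingers":40,"delta_pos":[-2,-0.5,80],"angular":[0,0,0]},{"fingers":40,"delta_pos":[-2,-0.5,80],"angular":[0,0,0]},{"fingers":5,"delta_pos":[-2,-0.5,80],"angular":[0,0,0]},{"fingers":5,"delta_pos":[-2,-0.5,80],"angular":[0,0,0]},{"fingers":5,"delta_pos":[-2,-0.5,80],"angular":[0,0,0]},{"fingers":5,"delta_pos":[-2,-0.5,80],"angular":[0,0,0]}]'

```text
clock: 8.0
tool_pos: [0.4899, -0.0065, 0.0759]
orientation: [-180.0, 0.1, -148.3]
force: [0.8, -1.6, 1.9]
opening: 0.0137
gripper_force: 0.8
```

apply_moves --deltas '[{"fingers":5,"delta_pos":[0,0,0.4],"angular":[0,0,4]},{"fingers":5,"delta_pos":[0,0,0.8],"angular":[0,0,8]},{"fingers":5,"delta_pos":[0,0,1.2],"angular":[0,0,12]},{"fingers":5,"delta_pos":[0,0,1.2],"angular":[0,0,12]}]'

```text
clock: 8.4
tool_pos: [0.4898, -0.0065, 0.0744]
orientation: [-180.0, 0.1, -160.3]
force: [-0.3, 0.2, 3.8]
opening: 0.0121
gripper_force: 30.0
```

```bash
python3 -c "
from h import *
goto(.489,.077,.073,-147)"
```

```text
8.4 pos [-27.3  78.9   1.4] ang [ -0.02   0.12 -13.33] F [-0.3  0.2  3.8] [ 0.02 -0.15 -0.08]
```

apply_moves --deltas '[{"fingers":5,"delta_pos":[0,0,0.2],"angular":[0,0,2]},{"fingers":5,"delta_pos":[0,0,0.4],"angular":[0,0,4]},{"fingers":5,"delta_pos":[0,0,0.4],"angular":[0,0,4]}]'

```text
clock: 8.7
tool_pos: [0.4899, -0.0064, 0.074]
orientation: [180.0, 0.1, -164.2]
force: [-0.0, 0.7, 5.3]
opening: 0.0119
gripper_force: 30.0
```

```bash
python3 -c "
from h import *
goto(.489,.077,.073,-147)"
```

```text
8.7 pos [-21.9  80.5   1.1] ang [ -0.02   0.12 -17.2 ] F [-0.   0.7  5.3] [ 0.41  0.07 -0.03]
```

16° turned with no stop. Continuing in small steps.

apply_moves --deltas '[{"fingers":5,"delta_pos":[0,0,0.2],"angular":[0,0,2]},{"fingers":5,"delta_pos":[0,0,0.4],"angular":[0,0,4]},{"fingers":5,"delta_pos":[0,0,0.4],"angular":[0,0,4]}]'

```text
clock: 9.0
tool_pos: [0.4899, -0.0064, 0.0736]
orientation: [180.0, 0.1, -168.2]
force: [-0.2, 0.8, 5.7]
opening: 0.0117
gripper_force: 30.0
```

```bash
python3 -c "
from h import *
goto(.489,.077,.073,-147)"
```

```text
9.0 pos [-16.2  81.9   0.7] ang [-1.00e-02  1.20e-01 -2.12e+01] F [-0.2  0.8  5.7] [0.46 0.08 0.03]
```

apply_moves --deltas '[{"fingers":5,"delta_pos":[0,0,0.2],"angular":[0,0,2]},{"fingers":5,"delta_pos":[0,0,0.5],"angular":[0,0,5]},{"fingers":5,"delta_pos":[0,0,0.5],"angular":[0,0,5]}]'

```text
clock: 9.3
tool_pos: [0.49, -0.0064, 0.0731]
orientation: [180.0, 0.1, -173.2]
force: [-0.6, 0.5, 5.5]
opening: 0.0115
gripper_force: 30.0
```

```bash
python3 -c "
from h import *
goto(.489,.077,.073,-147)"
```

```text
9.3 pos [-8.8 82.9  0.2] ang [-1.000e-02  1.300e-01 -2.623e+01] F [-0.6  0.5  5.5] [ 0.38 -0.06  0.03]
```

apply_moves --deltas '[{"fingers":5,"delta_pos":[0,0,0.4],"angular":[0,0,4]},{"fingers":5,"delta_pos":[0,0,0.9],"angular":[0,0,9]},{"fingers":5,"delta_pos":[0,0,1.4],"angular":[0,0,14]},{"fingers":5,"delta_pos":[0,0,2.0],"angular":[0,0,20]},{"fingers":5,"delta_pos":[0,0,2.6],"angular":[0,0,26]},{"fingers":5,"delta_pos":[0,0,3.2],"angular":[0,0,32]},{"fingers":5,"delta_pos":[0,0,3.8],"angular":[0,0,38]},{"fingers":5,"delta_pos":[0,0,4.4],"angular":[0,0,44]},{"fingers":5,"delta_pos":[0,0,4.4],"angular":[0,0,44]}]'

```text
clock: 10.2
tool_pos: [0.4903, -0.0063, 0.0687]
orientation: [179.9, 0.1, 142.7]
force: [0.9, 0.3, 4.2]
opening: 0.0115
gripper_force: 30.0
```

apply_moves --deltas '[{"fingers":5,"delta_pos":[0,0,0.3],"angular":[0,0,3]},{"fingers":5,"delta_pos":[0,0,0.6],"angular":[0,0,6]},{"fingers":5,"delta_pos":[0,0,0.6],"angular":[0,0,6]}]'

```text
clock: 10.5
tool_pos: [0.4902, -0.0069, 0.0685]
orientation: [179.9, 0.1, 136.9]
force: [-0.2, -1.8, 11.2]
opening: 0.0119
gripper_force: 30.0
```

```bash
python3 -c "
from h import *
goto(.489,.077,.073,-147);print(ctrl.get_obs()['joint_pos'])"
```

```text
10.5 pos [58.2 60.4 -4.5] ang [ -0.     0.15 -76.13] F [-0.2 -1.8 11.2] [-0.55  0.28  0.03]
[ 2.22813900e+01  1.28471954e+01 -3.41403141e+01  9.19139016e-02
 -4.28933421e+01 -1.55481113e+02]
```

apply_moves --deltas '[{"fingers":5,"delta_pos":[0,0,0.2],"angular":[0,0,2]},{"fingers":5,"delta_pos":[0,0,0.4],"angular":[0,0,4]},{"fingers":5,"delta_pos":[0,0,0.4],"angular":[0,0,4]}]'

```text
clock: 10.8
tool_pos: [0.4904, -0.0068, 0.0685]
orientation: [179.9, 0.1, 132.9]
force: [-1.2, -1.7, 13.5]
opening: 0.0118
gripper_force: 30.0
```

```bash
python3 -c "
from h import *
goto(.489,.077,.073,-147)"
```

```text
10.8 pos [62.3 56.1 -4.5] ang [  0.     0.17 -80.08] F [-1.2 -1.7 13.5] [-0.54  0.75  0.16]
```

Middle screw is seated: 79° turned, and z no longer drops. Moving on to the right-hand screw.

apply_moves --deltas '[{"fingers":40,"delta_pos":[0,0,0],"angular":[0,0,0]},{"fingers":40,"delta_pos":[0,0,0],"angular":[0,0,0]},{"fingers":40,"delta_pos":[0,0,-45],"angular":[0,0,0]},{"fingers":40,"delta_pos":[0,0,-90],"angular":[0,0,0]},{"fingers":40,"delta_pos":[0,0,-90],"angular":[0,0,0]}]'

```text
clock: 11.3
tool_pos: [0.4924, -0.006, 0.1622]
orientation: [179.6, 0.3, 132.9]
force: [0.3, 0.9, -0.7]
opening: 0.0392
gripper_force: 0.0
```

```bash
python3 -c "
from h import *
goto(.4915,-.0915,.16,-147.5)"
```

```text
11.3 pos [-62.  -58.8   2.1] ang [  0.19   0.54 -79.63] F [ 0.3  0.9 -0.7] [-0.03 -0.24  0.01]
```

apply_moves --deltas '[{"fingers":40,"delta_pos":[-62,-59,0],"angular":[0,0,-79.5]},{"fingers":40,"delta_pos":[-62,-59,0],"angular":[0,0,-79.5]},{"fingers":40,"delta_pos":[-62,-59,0],"angular":[0,0,-79.5]},{"fingers":40,"delta_pos":[-62,-59,0],"angular":[0,0,-79.5]},{"fingers":40,"delta_pos":[-62,-59,0],"angular":[0,0,-79.5]},{"fingers":40,"delta_pos":[-62,-59,0],"angular":[0,0,-79.5]},{"fingers":40,"delta_pos":[-62,-59,0],"angular":[0,0,-79.5]},{"fingers":40,"delta_pos":[-62,-59,0],"angular":[0,0,-79.5]},{"fingers":40,"delta_pos":[-62,-59,0],"angular":[0,0,-79.5]},{"fingers":40,"delta_pos":[-62,-59,0],"angular":[0,0,-79.5]}]'

```text
clock: 12.3
tool_pos: [0.4875, -0.0923, 0.1563]
orientation: [180.0, -0.0, -147.4]
force: [-0.7, 0.4, -0.3]
opening: 0.0398
gripper_force: 0.0
```

```bash
python3 -c "
from h import *
goto(.4915,-.0915,.074,-147.5)
snap('wrist','w3');snap('side','s3')
i=cv2.imread('pics/s3.png')[110:260,160:360];cv2.imwrite('pics/s3c.png',cv2.resize(i,None,fx=4,fy=4,interpolation=cv2.INTER_CUBIC))"
```

```text
12.3 pos [-3.9 -1.5 82.3] ang [ 0.02 -0.03  0.13] F [-0.7  0.4 -0.3] [ 0.05 -0.1  -0.02]
```

View pics/w3.png

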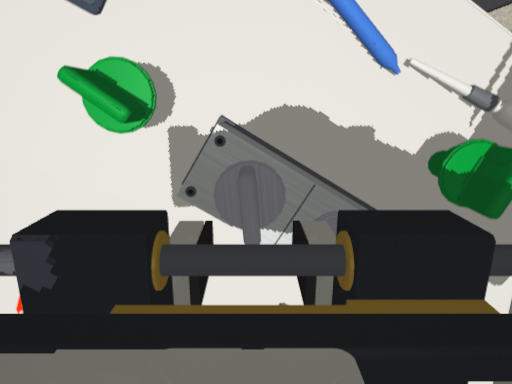

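View pics/s3c.png

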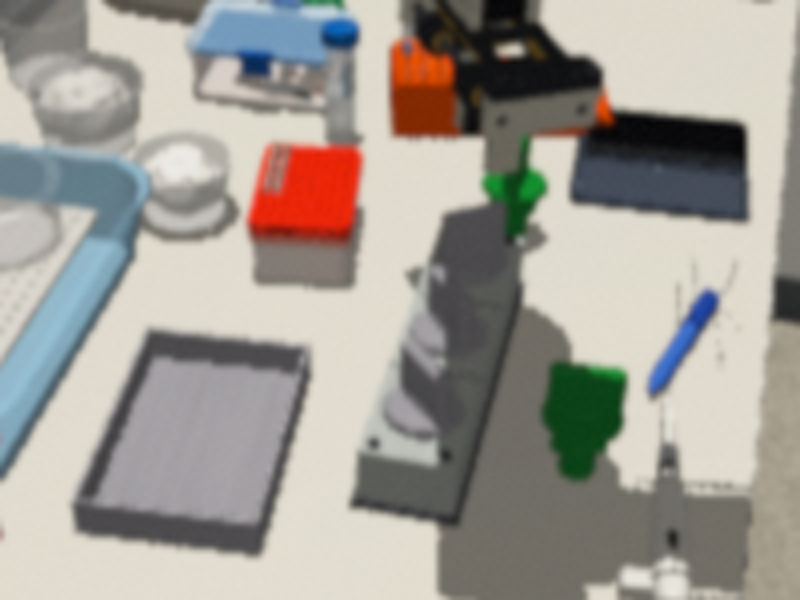

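The wrist view has the third blade centred near (250,200) between the fingers. In the side crop, the left screw's flange at (412,415) looks flush on the bar. Descending onto the third.

apply_moves --deltas '[{"fingers":40,"delta_pos":[-2,-0.5,45],"angular":[0,0,-1]},{"fingers":40,"delta_pos":[-2,-0.5,81],"angular":[0,0,-1]},{"fingers":40,"delta_pos":[-2,-0.5,81],"angular":[0,0,-1]},{"fingers":5,"delta_pos":[-2,-0.5,81],"angular":[0,0,-1]},{"fingers":5,"delta_pos":[-2,-0.5,81],"angular":[0,0,-1]},{"fingers":5,"delta_pos":[-2,-0.5,81],"angular":[0,0,-1]},{"fingers":5,"delta_pos":[-2,-0.5,81],"angular":[0,0,-1]},{"fingers":5,"delta_pos":[-2,-0.5,81],"angular":[0,0,-1]}]'

```text
clock: 13.2
tool_pos: [0.4906, -0.0915, 0.0769]
orientation: [-179.9, 0.1, -146.8]
force: [-1.2, 1.1, 6.5]
opening: 0.0118
gripper_force: 30.0
```

apply_moves --deltas '[{"fingers":5,"delta_pos":[0,0,0.4],"angular":[0,0,4]},{"fingers":5,"delta_pos":[0,0,0.8],"angular":[0,0,8]},{"fingers":5,"delta_pos":[0,0,1.2],"angular":[0,0,12]},{"fingers":5,"delta_pos":[0,0,1.2],"angular":[0,0,12]}]'

```text
clock: 13.6
tool_pos: [0.4913, -0.0918, 0.0756]
orientation: [-179.9, 0.2, -158.8]
force: [2.5, -2.6, 4.1]
opening: 0.0118
gripper_force: 30.0
```

```bash
python3 -c "
from h import *
goto(.489,.077,.073,-147)"
```

```text
13.6 pos [-58.9 158.2   2.5] ang [ -0.1    0.15 -11.79] F [ 2.5 -2.6  4.1] [-0.93 -1.2   0.1 ]
```

apply_moves --deltas '[{"fingers":5,"delta_pos":[0,0,0.1],"angular":[0,0,1.5]},{"fingers":5,"delta_pos":[0,0,0.3],"angular":[0,0,3]},{"fingers":5,"delta_pos":[0,0,0.3],"angular":[0,0,3]}]'

```text
clock: 13.9
tool_pos: [0.4913, -0.0917, 0.0754]
orientation: [-179.9, 0.2, -161.7]
force: [1.7, -2.2, 8.5]
opening: 0.0119
gripper_force: 30.1
```

```bash
python3 -c "
from h import *
goto(.489,.077,.073,-147)"
```

```text
13.9 pos [-50.9 160.9   2.3] ang [ -0.09   0.14 -14.66] F [ 1.7 -2.2  8.5] [-0.66 -0.88  0.43]
```

The torque jumped to 0.43 N m at 15°, so this is the wrong-thread screw. Backing it out.

apply_moves --deltas '[{"fingers":5,"delta_pos":[0,0,-0.5],"angular":[0,0,-6]},{"fingers":5,"delta_pos":[0,0,-1.1],"angular":[0,0,-12]},{"fingers":5,"delta_pos":[0,0,-1.7],"angular":[0,0,-18]},{"fingers":5,"delta_pos":[0,0,-2.3],"angular":[0,0,-24]},{"fingers":5,"delta_pos":[0,0,-2.9],"angular":[0,0,-30]},{"fingers":5,"delta_pos":[0,0,-3.5],"angular":[0,0,-36]},{"fingers":5,"delta_pos":[0,0,-4.1],"angular":[0,0,-42]},{"fingers":5,"delta_pos":[0,0,-4.7],"angular":[0,0,-48]},{"fingers":5,"delta_pos":[0,0,-5.3],"angular":[0,0,-54]},{"fingers":5,"delta_pos":[0,0,-5.7],"angular":[0,0,-58]}]'

```text
clock: 14.9
tool_pos: [0.4915, -0.0922, 0.081]
orientation: [-179.8, 0.0, -103.4]
force: [3.9, -6.5, 4.0]
opening: 0.012
gripper_force: 30.0
```

```bash
python3 -c "
from h import *
goto(.489,.077,.073,-147)"
```

```text
14.9 pos [-164.    41.8    7.9] ang [-0.19  0.08 43.55] F [ 3.9 -6.5  4. ] [-2.34 -1.82 -0.11]
```

apply_moves --deltas '[{"fingers":5,"delta_pos":[0,0,-1.0],"angular":[0,0,0]},{"fingers":5,"delta_pos":[0,0,-3],"angular":[0,0,0]},{"fingers":5,"delta_pos":[0,0,-3],"angular":[0,0,0]}]'

```text
clock: 15.2
tool_pos: [0.4904, -0.0919, 0.0829]
orientation: [-179.9, -0.0, -103.8]
force: [5.6, -5.0, -2.1]
opening: 0.0116
gripper_force: 30.0
```

```bash
python3 -c "
from h import *
goto(.489,.077,.073,-147)"
```

```text
15.2 pos [-163.7   41.5    9.9] ang [-6.000e-02  3.000e-02  4.324e+01] F [ 5.6 -5.  -2.1] [-1.88 -2.03 -0.  ]
```

apply_moves --deltas '[{"fingers":5,"delta_pos":[0,0,-3],"angular":[0,0,0]},{"fingers":5,"delta_pos":[0,0,-6],"angular":[0,0,0]},{"fingers":5,"delta_pos":[0,0,-10],"angular":[0,0,0]},{"fingers":5,"delta_pos":[0,0,-10],"angular":[0,0,0]}]'

```text
clock: 15.6
tool_pos: [0.4903, -0.0919, 0.0931]
orientation: [-179.9, -0.0, -103.8]
force: [3.6, -3.3, -0.2]
opening: 0.0119
gripper_force: 30.0
```

```bash
python3 -c "
from h import *
goto(.489,.077,.073,-147)"
```

```text
15.6 pos [-163.7   41.5   20. ] ang [-6.000e-02  2.000e-02  4.324e+01] F [ 3.6 -3.3 -0.2] [-1.39 -1.6  -0.02]
```

apply_moves --deltas '[{"fingers":5,"delta_pos":[0,0,-10],"angular":[0,0,0]},{"fingers":5,"delta_pos":[0,0,-25],"angular":[0,0,0]},{"fingers":5,"delta_pos":[0,0,-45],"angular":[0,0,0]},{"fingers":5,"delta_pos":[0,0,-70],"angular":[0,0,0]},{"fingers":5,"delta_pos":[0,0,-95],"angular":[0,0,0]},{"fingers":5,"delta_pos":[0,0,-95],"angular":[0,0,0]}]'

```text
clock: 16.2
tool_pos: [0.4904, -0.0914, 0.1902]
orientation: [-179.8, 0.1, -103.8]
force: [0.8, -0.4, -3.5]
opening: 0.0118
gripper_force: 30.0
```

```bash
python3 -c "
from h import *
goto(.641,.106,.188,-103.8)
snap('wrist','w4')"
```

```text
16.2 pos [-227.5  -99.3    2.8] ang [-0.16  0.08  0.04] F [ 0.8 -0.4 -3.5] [ 0.09 -0.23  0.02]
```

View pics/w4.png

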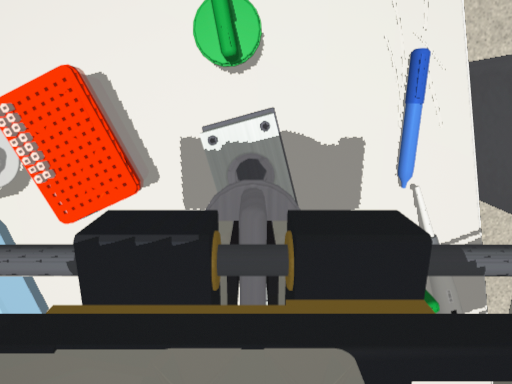

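The view shows the screw held between the fingers, with its blade at (253,230) and the empty hole below it at (250,170). Force z reads about −3 N, which fits its weight. Carrying it to the tray.

apply_moves --deltas '[{"fingers":5,"delta_pos":[-25,-11,0],"angular":[0,0,0]},{"fingers":5,"delta_pos":[-57,-25,0],"angular":[0,0,0]},{"fingers":5,"delta_pos":[-90,-40,0],"angular":[0,0,0]},{"fingers":5,"delta_pos":[-125,-55,0],"angular":[0,0,0]},{"fingers":5,"delta_pos":[-160,-70,0],"angular":[0,0,0]},{"fingers":5,"delta_pos":[-195,-85,0],"angular":[0,0,0]},{"fingers":5,"delta_pos":[-218,-95,0],"angular":[0,0,0]},{"fingers":5,"delta_pos":[-227,-99,0],"angular":[0,0,0]},{"fingers":5,"delta_pos":[-227,-99,0],"angular":[0,0,0]}]'

```text
clock: 17.15
tool_pos: [0.6391, 0.106, 0.1851]
orientation: [179.8, -0.1, -103.7]
force: [0.3, 0.2, -4.6]
opening: 0.0116
gripper_force: 30.0
```

apply_moves --deltas '[{"fingers":5,"delta_pos":[0,0,25],"angular":[0,0,0]},{"fingers":5,"delta_pos":[0,0,55],"angular":[0,0,0]},{"fingers":5,"delta_pos":[0,0,85],"angular":[0,0,0]},{"fingers":5,"delta_pos":[0,0,105],"angular":[0,0,0]},{"fingers":5,"delta_pos":[0,0,111],"angular":[0,0,0]},{"fingers":5,"delta_pos":[0,0,111],"angular":[0,0,0]},{"fingers":5,"delta_pos":[0,0,111],"angular":[0,0,0]}]'

```text
clock: 17.85
tool_pos: [0.6404, 0.105, 0.078]
orientation: [-179.9, 0.0, -103.8]
force: [-0.8, -1.0, -2.3]
opening: 0.012
gripper_force: 30.0
```

```bash
python3 -c "
from h import *
goto(.641,.106,.07,-103.8)"
```

```text
17.85 pos [-1.1 -0.3  8. ] ang [-0.06  0.03  0.01] F [-0.8 -1.  -2.3] [ 0.12 -0.18 -0.03]
```

apply_moves --deltas '[{"fingers":5,"delta_pos":[0,0,2],"angular":[0,0,0]},{"fingers":5,"delta_pos":[0,0,4],"angular":[0,0,0]},{"fingers":5,"delta_pos":[0,0,5],"angular":[0,0,0]},{"fingers":5,"delta_pos":[0,0,5],"angular":[0,0,0]}]'

```text
clock: 18.25
tool_pos: [0.6399, 0.1052, 0.072]
orientation: [-180.0, 0.0, -103.8]
force: [-0.3, 0.5, -3.4]
opening: 0.0114
gripper_force: 30.0
```

apply_moves --deltas '[{"fingers":5,"delta_pos":[0,0,1],"angular":[0,0,0]},{"fingers":5,"delta_pos":[0,0,2],"angular":[0,0,0]},{"fingers":5,"delta_pos":[0,0,2],"angular":[0,0,0]}]'

```text
clock: 18.55
tool_pos: [0.6399, 0.1052, 0.0697]
orientation: [180.0, -0.0, -103.8]
force: [-0.6, -0.6, -3.5]
opening: 0.0119
gripper_force: 30.0
```

apply_moves --deltas '[{"fingers":5,"delta_pos":[0,0,0.7],"angular":[0,0,0]},{"fingers":5,"delta_pos":[0,0,1.5],"angular":[0,0,0]},{"fingers":5,"delta_pos":[0,0,1.5],"angular":[0,0,0]}]'

```text
clock: 18.85
tool_pos: [0.6401, 0.1052, 0.0695]
orientation: [-180.0, 0.0, -103.8]
force: [-2.9, 0.1, 6.5]
opening: 0.0117
gripper_force: 30.0
```

apply_moves --deltas '[{"fingers":5,"delta_pos":[0,0,0.7],"angular":[0,0,0]},{"fingers":5,"delta_pos":[0,0,1.5],"angular":[0,0,0]},{"fingers":5,"delta_pos":[0,0,1.5],"angular":[0,0,0]}]'

```text
clock: 19.15
tool_pos: [0.6404, 0.1053, 0.0695]
orientation: [-179.9, 0.0, -103.7]
force: [-7.1, 1.0, 16.2]
opening: 0.0119
gripper_force: 30.0
```

It touched the tray floor at z = 0.0695. Easing off, releasing and rising.

apply_moves --deltas '[{"fingers":5,"delta_pos":[0,0,-2],"angular":[0,0,0]},{"fingers":30,"delta_pos":[0,0,-2],"angular":[0,0,0]},{"fingers":30,"delta_pos":[0,0,-2],"angular":[0,0,0]},{"fingers":30,"delta_pos":[0,0,-2],"angular":[0,0,0]},{"fingers":30,"delta_pos":[0,0,-30],"angular":[0,0,0]},{"fingers":30,"delta_pos":[0,0,-75],"angular":[0,0,0]},{"fingers":30,"delta_pos":[0,0,-120],"angular":[0,0,0]},{"fingers":30,"delta_pos":[0,0,-120],"angular":[0,0,0]}]'

```text
clock: 19.95
tool_pos: [0.6437, 0.1061, 0.1942]
orientation: [-179.4, 0.3, -103.7]
force: [0.2, -0.2, -0.4]
opening: 0.0297
gripper_force: 0.0
```

```bash
python3 -c "
from h import *
goto(.45,.45,.25,-103.8)"
```

```text
19.95 pos [-288.5  269.2  -56.9] ang [-0.57  0.31  0.08] F [ 0.2 -0.2 -0.4] [ 0.08 -0.14  0.02]
```

```bash
python3 -c "
from h import *
goto(.48,-.30,.28,-103.8)"
```

```text
19.95 pos [432.8  61.9 -88.7] ang [-0.57  0.31  0.08] F [ 0.2 -0.2 -0.4] [ 0.08 -0.14  0.02]
```

apply_moves --deltas '[{"fingers":30,"delta_pos":[0,0,-45],"angular":[0,0,0]},{"fingers":30,"delta_pos":[433,62,-88],"angular":[0,0,0]},{"fingers":30,"delta_pos":[433,62,-88],"angular":[0,0,0]},{"fingers":30,"delta_pos":[433,62,-88],"angular":[0,0,0]},{"fingers":30,"delta_pos":[433,62,-88],"angular":[0,0,0]},{"fingers":30,"delta_pos":[433,62,-88],"angular":[0,0,0]},{"fingers":30,"delta_pos":[433,62,-88],"angular":[0,0,0]},{"fingers":30,"delta_pos":[433,62,-88],"angular":[0,0,0]},{"fingers":30,"delta_pos":[433,62,-88],"angular":[0,0,0]},{"fingers":30,"delta_pos":[433,62,-88],"angular":[0,0,0]}]'

```text
clock: 20.95
tool_pos: [0.4754, -0.3028, 0.2752]
orientation: [-180.0, -0.0, -103.8]
force: [1.7, 0.3, -0.6]
opening: 0.0301
gripper_force: 0.0
```

```bash
python3 -c "
from h import *
snap('side','s5');snap('top','t5')
i=cv2.imread('pics/s5.png')[160:250,170:310];a=cv2.resize(i,(700,450),interpolation=cv2.INTER_CUBIC);cv2.imwrite('pics/s5c.png',a)
i=cv2.imread('pics/t5.png')[125:230,180:320];cv2.imwrite('pics/t5c.png',cv2.resize(i,None,fx=5,fy=5,interpolation=cv2.INTER_CUBIC))"
```

```text
(no output)
```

View pics/s5c.png

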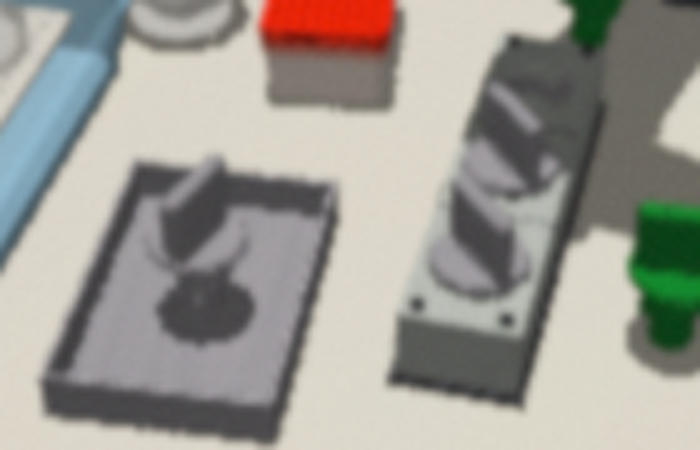

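View pics/t5c.png

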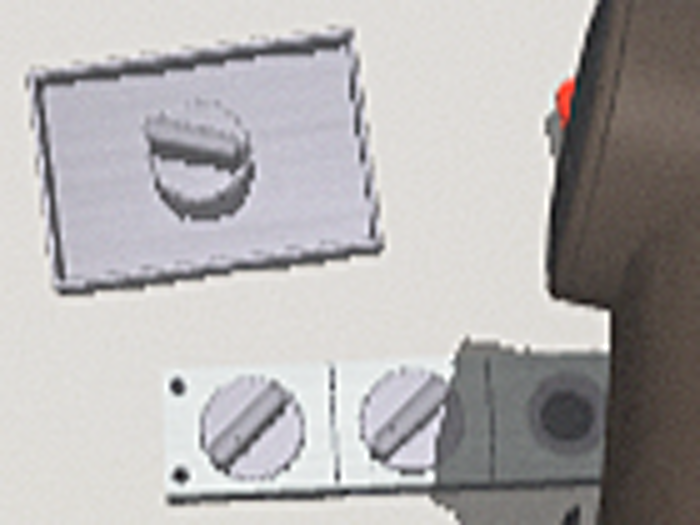

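The side crop shows the rejected screw standing in the tray at (195,240). Both good screws' flanges lie flat on the bar at (478,265) and (510,165), and the top view shows the third hole empty at (567,412). Handing in.

```bash
python3 -c "
from h import *
print(ctrl.close_job())"
```

```text
the job is handed in; nothing more can be done
None
```

I screwed the left and middle screws fully down, backed out the wrong-thread one on the right and stood it upright in the tray, and handed the job in; the hand-in gave no verdict.

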